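# Slide the board carrier home under the reader bridge

## Task

Lift the grey board carrier by its orange tab, lay it flat in the flared mouth of the reader fixture with its nose (the end away from the tab) towards the blue bridge, and slide it through under the bridge until its nose is fully home against the stop hidden under it, which is set to a different depth each time and must be found by feel. Press it gently but firmly against the stop, about 10 newtons for half a second and never more than 15, then let go and leave it home. Do not bump the fixture with the gripper, and leave the other things on the bench alone.

Things in the scene. Friction and masses are not known exactly. Their poses are not given: they have to be found in the camera images.
- carrier: Loose grey board carrier, 105 x 60 mm, 13 mm high at the rims along both long sides (a green circuit board lies recessed between them), about 0.15 kg, slick. Origin: centre of its underside; +x points to the nose, z up. An orange upright tab stands near the tail; the centre of mass is close to it. Starts flat on the worktop, nose roughly away from the robot.
- carrier_nose (a point): Centre of the carrier's nose end face, 6 mm above its underside (52.5 mm ahead of the carrier's origin).
- carrier_tail (a point): Centre of the carrier's tail end face, 6 mm above its underside (52.5 mm behind the carrier's origin).
- carrier_tab (a point): Grip point in the orange tab, 30 mm behind the carrier's origin and 31 mm above its underside. The tab is 26 mm along the carrier's x, 12 mm thick along y (grip it across this), and reaches from 10 to 43 mm above the underside.
- fixture: Reader fixture fixed to the worktop: grey metal base plate 215 x 116 mm, 8 mm thick; its top is the bed on which the carrier slides. Origin on the plate's underside in mid channel, 3.5 mm above the worktop (it stands on a thin board and on feet); +x is the push direction, z up; the plate runs from x = -140 to +75 mm. Steel side rails 10 mm thick, 14 mm high over the bed, inner faces 63 mm apart from x = -30 to +75 mm.
- mouth (a point): Mid channel on the bed at the open mouth, x = -140 mm of the fixture. Here the rails' inner faces are 84 mm apart; they close in evenly to 63 mm at x = -30 mm.
- bridge (a point): Point on the blue bridge's top, 55 mm above the fixture's origin, at x = +30 mm. The bridge spans the channel as a hood from x = +10 to +75 mm; its underside is 17.5 mm above the bed. When the carrier is home its tail end lies 55 to 73 mm, its tab's centre 32.5 to 50.5 mm before the bridge's near face.
- sprung_bar (a point): Lowest point of the rounded brass bar (radius 8 mm, across the channel) hanging sprung under the bridge, 11.5 mm above the bed at x = +30 mm of the fixture. The carrier's rims lift it about 1.5 mm against a light spring: up to about 6 N of push as the nose goes under, then a steady drag of about 1 to 3 N.
- depth_stop: Rigid red stop under the far end of the bridge, out of sight. Its fixed block starts at x = +65 mm of the fixture (origin: near face, at the bed, mid channel). A red pad, 40 mm wide and 12 mm high, is clamped to it: the pad's near face, where the carrier's nose comes to rest, lies anywhere from x = +42 to +60 mm, after the sprung bar; this pose does not tell where.
- multimeter: Pocket multimeter lying loose on the worktop, 138 x 70 x 39 mm; leave alone. Origin: centre of its underside.
- side_cutters: Red-handled side cutters lying loose, 150 x 44 x 11 mm; leave alone. Origin: centre of the underside.
- cap_4: Blue can capacitor standing loose, 32 mm diameter, 50 mm high; leave alone. Origin: centre of the underside.

How it is judged:
On the way, in this order (a step that is already met when the one before it is completed fails the run):
1. the carrier lies flat in the channel, nose first, its nose still before the sprung bar (x of carrier_nose in the frame of fixture between -0.11 and 0.025 m and y of carrier_nose in the frame of fixture between -0.009 and 0.009 m and angle between the x axis of carrier and the x axis of fixture, either way round below 0.2 rad and angle between carrier's own z axis and vertical below 0.06 rad and z of carrier in the frame of fixture below 0.011 m), for 0.1 s.
2. the nose is pressed against the stop with at least 5 N for a quarter of a second (y of carrier_nose in the frame of fixture between -0.004 and 0.004 m and angle between the x axis of carrier and the x axis of fixture, either way round below 0.08 rad and angle between carrier's own z axis and vertical below 0.05 rad and z of carrier in the frame of fixture below 0.0105 m and x of carrier_nose in the frame of fixture above 0.039 m and contact force between carrier and depth_stop above 5 N), for 0.25 s.
At the end, for the whole second after the job is handed in: The carrier lies flat and at rest in the channel under the bridge, released, where it was pressed home: its nose at least 39 mm past the fixture's origin (the nearest setting of the stop, less 3 mm) and within 4 mm of mid channel, turned less than 0.08 rad from the channel (y of carrier_nose in the frame of fixture between -0.004 and 0.004 m and angle between the x axis of carrier and the x axis of fixture, either way round below 0.08 rad and angle between carrier's own z axis and vertical below 0.05 rad and z of carrier in the frame of fixture below 0.0105 m and x of carrier_nose in the frame of fixture above 0.039 m and linear speed of carrier below 0.01 m/s); the robot touches nothing.
It fails at once if the carrier is pressed against the stop with more than 15 N (contact force between carrier and depth_stop above 15 N).
It fails at once if the robot bumps the fixture with more than 10 N (contact force between any of the fingers, the arm and fixture above 10 N).
It fails at once if a bystander (multimeter, side cutters, capacitor) is moved by more than 20 mm (distance of any of multimeter, side_cutters, cap_4 from where it was at the start of the episode above 0.02 m).
It also fails if it takes over 67 s, if anything falls off the work surface, if the arm or the gripper's body presses on something with over 40 N, if the wrist force passes 120 N, or if a joint passes its speed limit or range.

## Robot

A 6-joint arm with a two-finger parallel gripper is mounted at the origin on a cart in front of the work surface, level with it; the furniture and walls round the work are solid. World frame = base frame: x ahead of the robot, y to its left, z up, the work surface at z = 0. Lengths are in m, angles in rad, forces in N, time in s.
With the tool pointing down it reaches from about 0.25 to 0.775 m from the base axis. Payload 4 kg.
Tool frame: the origin (TCP) lies at the very end of the fingers, on their centre line; the grasp point (between the pads) lies 19 mm behind it; z points along the fingers, y is the line along which they close (so a half turn about z gives the same grasp; the last joint's range is limited). The gripper opens to 85 mm and grips with 20 to 120 N. Pads are 22 mm wide; open, the fingers measure 114 mm over their backs; the gripper's body (76 mm by 85 mm) begins 54 mm behind the grasp point. The pads swing forward as they close: fully open they stand 13 mm farther back than shut.
Start: joints at [1.133, 0.087, 1.371, -0, 1.684, -0.103], TCP at [0.181, 0.519, 0.199] pointing down, gripper open.
Joint ranges: [-3.1, 3.1], [-0.76, 2.03], [0.27, 2.55], [-1.08, 4.22], [0.17, 2.65], [-2.57, 2.57]. Speed limits (rad/s): [2.79, 2.79, 3.14, 3.14, 3.14, 3.14].

## Interface

Orientations are given as a 3x3 rotation matrix whose columns are the frame's x, y, z axes.
In Python, from rig import read_state, grab_frame, close_job gives the robot as it stands.
- The arm moves only by the shell command python3 -m creep 'ROWS' [OPENING] [FORCE]. ROWS is JSON, a list of rows, each a list of 2 entries, a list of its own where there are three numbers: the shift along the tool's x, y, z in mm, then the turn, a rotation vector about the tool's x, y, z in rad. In form: [[[x, y, z], [ax, ay, az]], ...]. A call has 1 to 8 rows; each row is the pose to reach, as a shift and turn from the pose commanded when the call began, along the tool's axes at that moment; what a row does not reach only later rows make up. A row lasts 1/10 s, in which the tool goes at most 50 mm and 8.59 degrees, less where a joint would pass 70% of its speed; a pose out of reach is approached as far as the arm can. A call with a gripper value outside its range is refused whole. OPENING is the opening, from 0 (shut) to 1 (fully open), set as the call begins (- or left out, the last holds). The fingers move at their own pace and stop on an object; FORCE is the grip in N (left out, the last holds). Time passes only in rows, so rows that repeat a pose let the fingers close. It gives the time, the measured TCP pose, the force, the opening and the grip force at its end, in the units of the state.
- read_state(): the state, without advancing time (a new reading comes with each control period).
- grab_frame(name): name is "side" or "top" or "wrist"; returns a dict with "color" (384x512x3 uint8, red, green, blue), "fx", "fy", "cx", "cy" (pixels), "world_from_camera" (4x4, takes a point from camera to world coordinates); the wrist camera has in their place "T_tool_cam" (4x4, takes a point from camera to tool coordinates, whose origin is the TCP and whose axes are the flange's). Camera axes: x right, y down, z forward; pixel columns grow to the right and rows downward; lengths in m; the calibration is good to about 2 mm. A picture is of the moment at which its call begins: read the wrist's pose just before it. There is no depth.
- close_job(): hands the job in; it is judged then, once.
The state is a dict: "t": time; "joint_positions": joint angles; "joint_vel": joint speeds; "tau": joint torques, N m; "tool_pos": TCP position; "tcp_rot": TCP orientation; "force": force on the tool from outside, world axes, zero at the start; "ft_torque": the same for the moment, N m; "finger_gap": finger opening in m; "grasp_force": force on a finger pad.
Only numpy, scipy, OpenCV 4.12 (cv2) and the standard library are available. Lean on these libraries where they do the work, as an engineer would, in place of code of your own. Each camera call takes 0.05 s, during which the arm holds its last target. There are 200 camera calls.

## Working session

There is one attempt and no reset: what is moved stays moved. The work goes in short steps, Python scripts to look and compute and a shell command to move; the robot and the scene stay as the last step left them, time stands still between calls to the robot, and variables do not carry over. Pictures are saved under pics/ and viewed, at most 10 in all, crops included, and the job is handed in when it is done.

```bash
mkdir -p pics; ls; python3 - <<'E'
from rig import *
import cv2,numpy as np
s=read_state();print({k:np.round(v,3).tolist() for k,v in s.items()})
for n in("side","top"):
    f=grab_frame(n);print(n,f["fx"],f["fy"],f["cx"],f["cy"],np.round(f["world_from_camera"],4).tolist())
    cv2.imwrite(f"pics/{n}0.png",cv2.resize(f["color"][:,:,::-1],(800,600),interpolation=cv2.INTER_CUBIC))
E
```

```text
pics
{'t': 0.0, 'joint_positions': [1.133, 0.088, 1.372, 0.0, 1.684, -0.103], 'joint_vel': [-0.001, -0.001, -0.0, 0.001, 0.0, -0.0], 'tau': [0.0, -35.185, -31.328, -0.0, 0.011, -0.0], 'tool_pos': [0.18, 0.519, 0.198], 'tcp_rot': [[-0.944, 0.329, -0.001], [0.329, 0.944, -0.002], [0.0, -0.002, -1.0]], 'force': [-1.285, 0.048, -0.027], 'ft_torque': [0.033, 0.047, 0.007], 'grasp_force': 0.0, 'finger_gap': 0.085}
side 370.8572302963416 370.8572302963416 257.63542467341927 191.81287847570022 [[-0.9976, -0.0504, 0.0484, 0.4959], [-0.0664, 0.4673, -0.8816, 0.7457], [0.0218, -0.8826, -0.4695, 0.4665], [0.0, 0.0, 0.0, 1.0]]
top 353.5557853051088 353.5557853051088 250.58989907803846 192.83366785597872 [[-0.009, -0.9928, 0.1193, 0.4349], [-0.9996, 0.0119, 0.0237, -0.0023], [-0.025, -0.1191, -0.9926, 0.9043], [0.0, 0.0, 0.0, 1.0]]
```

View pics/top0.png

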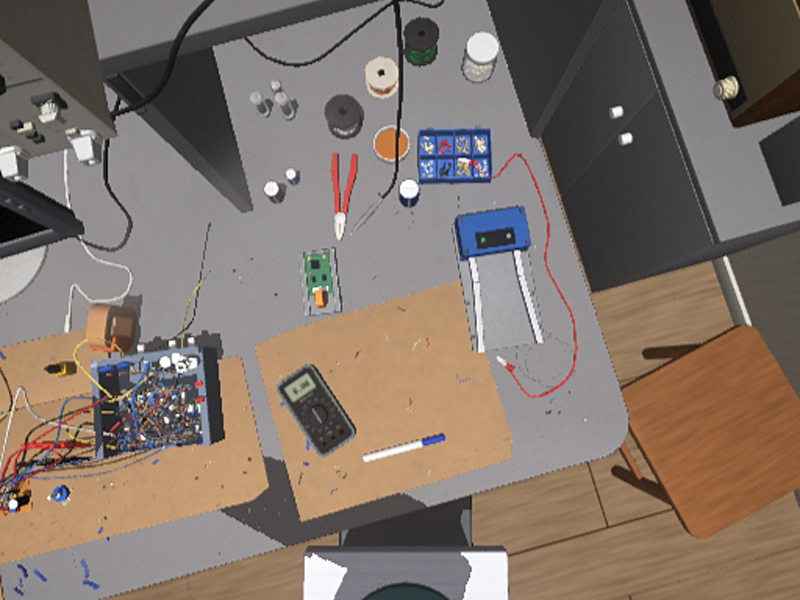

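View pics/side0.png

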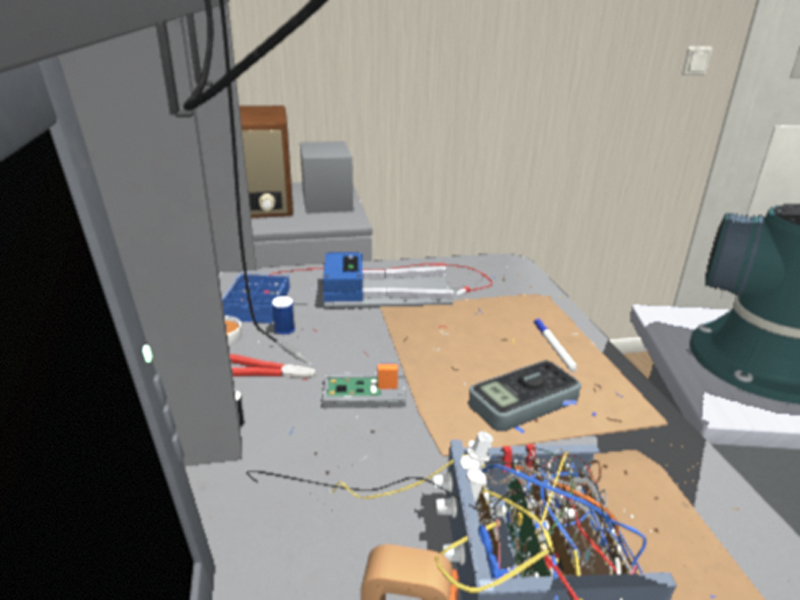

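The top view shows the carrier at about (321,281) with its tab at (320,297) and nose up. The fixture's mouth is at about (510,348) and its bridge at (492,232). In the side view the carrier is at (363,390) and the bridge at (345,278). I'll enlarge these parts of the top view.

```bash
cat > h.py <<'E'
from rig import *
import cv2,numpy as np
def ray(f,u,v,z,T=None):
    T=f["world_from_camera"] if T is None else T
    T=np.array(T); d=T[:3,:3]@[(u-f["cx"])/f["fx"],(v-f["cy"])/f["fy"],1]; o=T[:3,3]
    return o+d*(z-o[2])/d[2]
def proj(f,p,T=None):
    T=np.array(f["world_from_camera"] if T is None else T); q=np.linalg.inv(T)@[*p,1]
    return f["fx"]*q[0]/q[2]+f["cx"],f["fy"]*q[1]/q[2]+f["cy"]
def toolT(s):
    T=np.eye(4);T[:3,:3]=s["tcp_rot"];T[:3,3]=s["tool_pos"];return T
E
python3 - <<'E'
from h import *
f=grab_frame("top");c=f["color"][:,:,::-1]
a=cv2.resize(c[150:210,180:230],(500,600),interpolation=cv2.INTER_CUBIC)   # x10
b=cv2.resize(c[128:230,285:352],None,fx=5.8,fy=5.8,interpolation=cv2.INTER_CUBIC)[:591]
o=np.zeros((600,800,3),np.uint8);o[:,:400]=a[:,50:450];o[:b.shape[0],410:410+b.shape[1]]=b[:,:390]
cv2.imwrite("pics/crop.png",o)
E
```

```text
(no output)
```

View pics/crop.png

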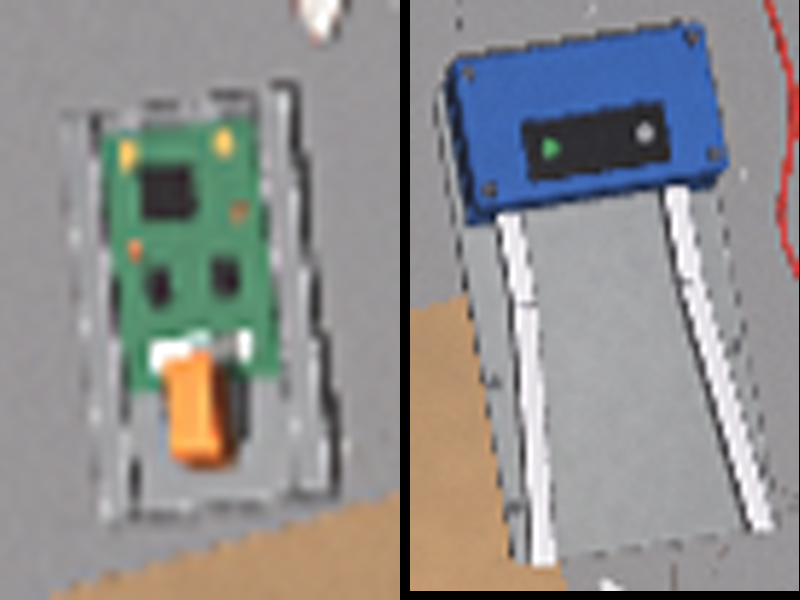

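```bash
python3 - <<'E'
from h import *
f=grab_frame("top")
C=lambda x,y,z:ray(f,185+x/10,150+y/10,z)
F=lambda x,y,z:ray(f,285+(x-410)/5.8,128+y/5.8,z)
nl,nr,tl,tr=[C(*p,.013) for p in((65,115),(293,87),(102,520),(336,490))]
print("carr",*(np.round(p,4) for p in(nl,nr,tl,tr)),np.linalg.norm(nl-nr),np.linalg.norm(tl-nl),np.linalg.norm(tr-nr))
d=(nl+nr-tl-tr)/2;print("yaw",np.arctan2(d[1],d[0]),"centre",(nl+nr+tl+tr)/4)
# tab top: corners
t=C(192,410,.043)
print("tabtop rough",np.mean([C(*p,.043) for p in((165,358),(210,352),(176,460),(222,455))],0))
z=.0255
ml,mr,bl,br=[F(*p,z) for p in((553,564),(750,530),(537,302),(684,283))]
m=(ml+mr)/2;b=(bl+br)/2;d=b-m
print("mouth",m,"bend",b,np.linalg.norm(ml-mr),np.linalg.norm(bl-br),np.linalg.norm(d),"yaw",np.arctan2(d[1],d[0]))
q=[F(*p,.0585) for p in((452,62),(700,24),(727,162),(468,212))]
print("bridge",*(np.round(p,4) for p in q))
n=(q[0]+q[1])/2;g=(q[2]+q[3])/2;e=n-g;print(np.linalg.norm(e),np.arctan2(e[1],e[0]),"near mid",g,np.linalg.norm(q[0]-q[1]))
E
```

```text
carr [0.6253 0.1707 0.013 ] [0.6318 0.1118 0.013 ] [0.5203 0.1601 0.013 ] [0.5273 0.1005 0.013 ] 0.05928295440691511 0.10549877335190949 0.10510111570855127
yaw 0.1041273552679676 centre [0.57614212 0.13574428 0.013     ]
tabtop rough [0.54533305 0.13231256 0.043     ]
mouth [ 0.46508835 -0.16819747  0.0255    ] bend [ 0.57480774 -0.15436496  0.0255    ] 0.08493542416067568 0.0638789798957433 0.11058789830665199 yaw 0.12541004882772408
bridge [ 0.6689 -0.0852  0.0585] [ 0.6836 -0.1899  0.0585] [ 0.6241 -0.1989  0.0585] [ 0.6044 -0.0904  0.0585]
0.062383160524609405 0.11407389700263426 near mid [ 0.61426452 -0.14468178  0.0585    ] 0.10570809621212612
```

```bash
python3 -m creep '[[[-44,-23,0],[0,0,-0.055]],[[-88,-46,0],[0,0,-0.11]],[[-132,-69,0],[0,0,-0.165]],[[-176,-91,0],[0,0,-0.22]],[[-220,-114,0],[0,0,-0.275]],[[-264,-137,0],[0,0,-0.33]],[[-308,-160,0],[0,0,-0.385]],[[-352,-182,0],[0,0,-0.442]]]' 1 20
python3 - <<'E'
from h import *
s=read_state();R=np.array(s["tcp_rot"])
print(s["t"],s["tool_pos"],R.round(3).tolist(),(R.T@(np.array([.546,.1325,.2])-s["tool_pos"])*1000).round(1))
E
```

```text
t: 1.0
tool_pos: [0.4543, 0.2302, 0.1992]
tcp_rot: [[-0.994, -0.109, 0.0], [-0.109, 0.994, 0.0], [-0.0, 0.0, -1.0]]
force: [0.7, 0.5, -0.2]
finger_gap: 0.0849
grasp_force: 0.0
1.0 [0.45434735 0.23017247 0.19921524] [[-0.994, -0.109, 0.0], [-0.109, 0.994, 0.0], [-0.0, 0.0, -1.0]] [ -80.4 -107.1   -0.8]
```

```bash
python3 -m creep '[[[-27,-36,10],[0,0,0]],[[-54,-72,20],[0,0,0]],[[-80,-107,30],[0,0,0]],[[-80,-107,30],[0,0,0]],[[-80,-107,30],[0,0,0]],[[-80,-107,30],[0,0,0]]]'
python3 - <<'E'
from h import *
s=read_state();f=grab_frame("wrist")
print(np.round(f["T_tool_cam"],4).tolist(),f["fx"],f["cx"],f["cy"],s["tool_pos"])
T=toolT(s)@np.array(f["T_tool_cam"])
y=.109;c=np.array([.5761,.1357]);ex=np.array([np.cos(y),np.sin(y)]);ey=np.array([-ex[1],ex[0]])
im=cv2.resize(f["color"][:,:,::-1],None,fx=1.5625,fy=1.5625,interpolation=cv2.INTER_CUBIC)
for a,b,z in((.0525,.03,.013),(.0525,-.03,.013),(-.0525,.03,.013),(-.0525,-.03,.013),(-.017,.006,.043),(-.017,-.006,.043),(-.043,.006,.043),(-.043,-.006,.043)):
    u,v=proj(f,[*(c+a*ex+b*ey),z],T);cv2.circle(im,(int(u*1.5625),int(v*1.5625)),3,(255,0,255),-1)
cv2.imwrite("pics/w1.png",im)
E
```

```text
t: 1.6
tool_pos: [0.544, 0.1348, 0.1695]
tcp_rot: [[-0.994, -0.108, -0.0], [-0.108, 0.994, 0.001], [-0.0, 0.001, -1.0]]
force: [0.3, 0.4, 1.0]
finger_gap: 0.0854
grasp_force: 0.0
[[-0.0001, -0.9554, -0.2952, 0.0744], [1.0, 0.0003, -0.0012, 0.0005], [0.0012, -0.2952, 0.9554, -0.175], [0.0, 0.0, 0.0, 1.0]] 292.7932470979293 257.83870160625355 193.3834050189126 [0.54395118 0.13483064 0.16945893]
```

View pics/w1.png

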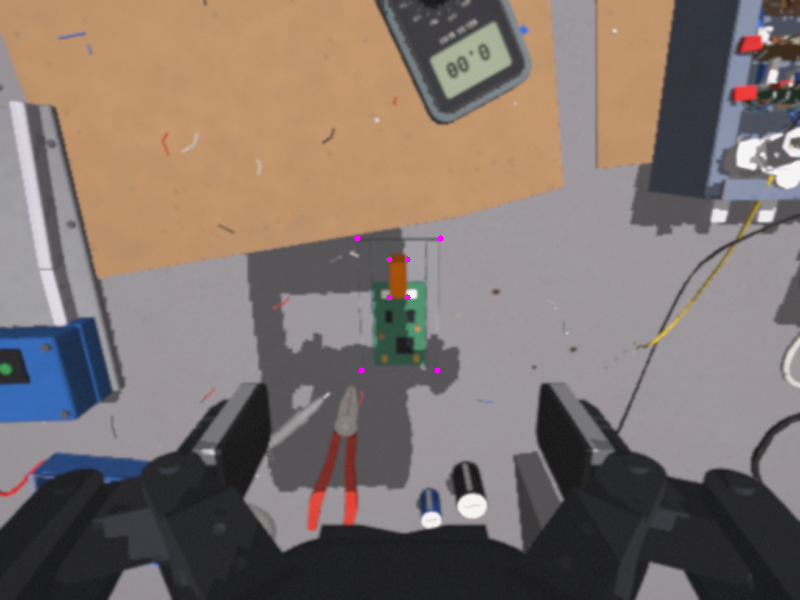

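The overlay lines up with the carrier and the tab, at (398,277). I'll descend.

```bash
python3 -m creep '[[[0,0,40],[0,0,0]],[[0,0,80],[0,0,0]],[[0,0,115],[0,0,0]],[[0,0,140],[0,0,0]],[[0,0,150],[0,0,0]],[[0,0,153],[0,0,0]],[[0,0,153],[0,0,0]],[[0,0,153],[0,0,0]]]'
python3 -m creep '[[[0,0,0],[0,0,0]],[[0,0,0],[0,0,0]]]' 
```

```text
t: 2.45
tool_pos: [0.5459, 0.1347, 0.0185]
tcp_rot: [[-0.994, -0.108, 0.004], [-0.108, 0.994, 0.001], [-0.004, 0.0, -1.0]]
force: [0.3, -0.1, -0.2]
finger_gap: 0.0855
grasp_force: 0.0
t: 2.65
tool_pos: [0.5453, 0.1342, 0.0175]
tcp_rot: [[-0.994, -0.107, 0.002], [-0.107, 0.994, 0.0], [-0.002, 0.0, -1.0]]
force: [-0.5, 0.0, 0.2]
finger_gap: 0.0853
grasp_force: 0.0
```

```bash
python3 -m creep '[[[0,-1,0],[0,0,0]],[[0,-1,0],[0,0,0]],[[0,-1,0],[0,0,0]],[[0,-1,0],[0,0,0]],[[0,-1,0],[0,0,0]],[[0,-1,0],[0,0,0]],[[0,-1,0],[0,0,0]],[[0,-1,0],[0,0,0]]]' 0 60
python3 -m creep '[[[0,0,0],[0,0,0]],[[0,0,0],[0,0,0]],[[0,0,0],[0,0,0]]]'
```

```text
t: 3.45
tool_pos: [0.5445, 0.1331, 0.0162]
tcp_rot: [[-0.994, -0.107, 0.0], [-0.107, 0.994, 0.0], [-0.0, 0.0, -1.0]]
force: [-0.5, -0.1, -0.1]
finger_gap: 0.0
grasp_force: 0.0
t: 3.75
tool_pos: [0.5445, 0.1331, 0.0162]
tcp_rot: [[-0.994, -0.107, 0.0], [-0.107, 0.994, 0.0], [-0.0, 0.0, -1.0]]
force: [0.5, -0.7, -0.4]
finger_gap: 0.0001
grasp_force: 0.0
```

```bash
python3 - <<'E'
from h import *
f=grab_frame("wrist");g=grab_frame("side")
a=cv2.resize(f["color"][:,:,::-1],(600,450),interpolation=cv2.INTER_CUBIC)[:,100:500]
b=cv2.resize(g["color"][205:305,180:280][:,:,::-1],(400,400),interpolation=cv2.INTER_CUBIC)
o=np.zeros((450,800,3),np.uint8);o[:,:400]=a;o[:400,400:]=b
cv2.imwrite("pics/w2.png",o)
E
```

```text
(no output)
```

View pics/w2.png

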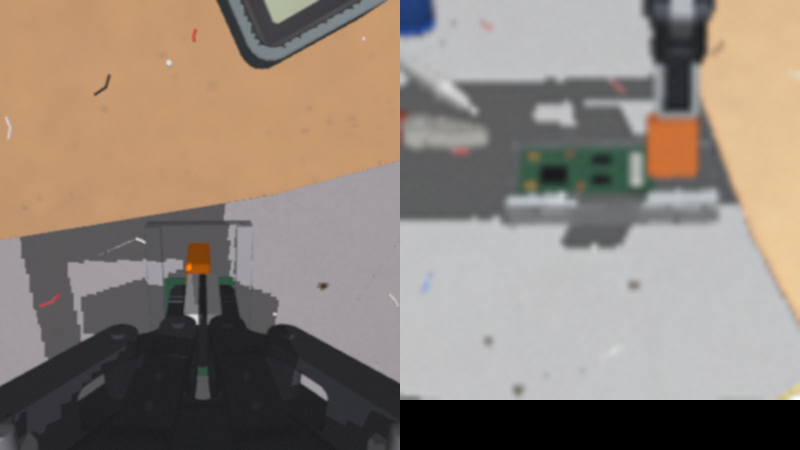

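```bash
python3 - <<'E'
from h import *
s=read_state();g=grab_frame("side");p=np.array(s["tool_pos"])
P=lambda q:np.round([(proj(g,q)[0]-180)*4+400,(proj(g,q)[1]-205)*4],0)
print("tcp",P(p),"pad",P(p+[0,0,.019]),"+43",P(p+[0,0,.027]))
y=.109;c=np.array([.5761,.1357]);ex=np.array([np.cos(y),np.sin(y)]);ey=np.array([-ex[1],ex[0]])
for a,b,z in((-.043,.006,.043),(-.017,.006,.043),(-.017,.006,.01),(-.043,-.006,.043)):print(P([*(c+a*ex+b*ey),z]))
f=grab_frame("wrist");
a=cv2.resize(f["color"][160:300,180:340][:,:,::-1],(400,350),interpolation=cv2.INTER_CUBIC)
b=cv2.resize(g["color"][195:265,230:270][:,:,::-1],(400,700),interpolation=cv2.INTER_CUBIC)[:600]
o=np.zeros((600,800,3),np.uint8);o[:350,:400]=a;o[:600,400:]=b
cv2.imwrite("pics/w3.png",o)
E
```

```text
tcp [676. 161.] pad [676. 130.] +43 [676. 117.]
[699. 123.]
[647. 124.]
[647. 177.]
[699. 110.]
```

View pics/w3.png

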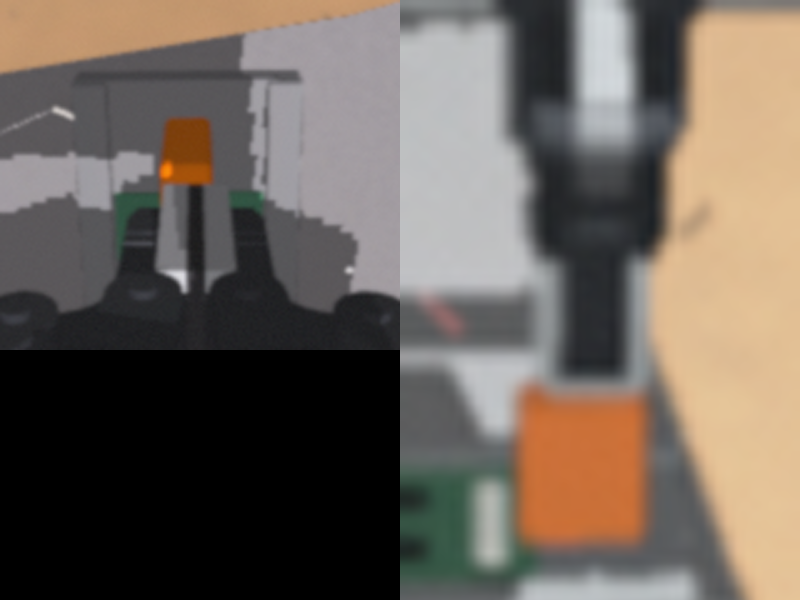

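The pictures show the shut finger tips resting just above the tab's top. In the side crop the tip is at (590,390), against the tab's top edge, so the real tips sit about 30 mm higher than the reported TCP. I'll open, go lower while watching the force, and close again.

```bash
python3 -m creep '[[[0,0,0],[0,0,0]],[[0,0,0],[0,0,0]],[[0,0,0],[0,0,0]],[[0,0,0],[0,0,0]],[[0,0,0],[0,0,0]],[[0,0,0],[0,0,0]]]' 1 60
python3 -m creep '[[[-1,0,4],[0,0,0]],[[-2,0,8],[0,0,0]],[[-2,0,12],[0,0,0]],[[-2,0,15],[0,0,0]],[[-2,0,15],[0,0,0]],[[-2,0,15],[0,0,0]]]'
python3 - <<'E'
from h import *
f=grab_frame("wrist");g=grab_frame("side")
a=cv2.resize(f["color"][160:320,150:366][:,:,::-1],(540,400),interpolation=cv2.INTER_CUBIC)
b=cv2.resize(g["color"][165:265,225:290][:,:,::-1],(260,400),interpolation=cv2.INTER_CUBIC)
cv2.imwrite("pics/w4.png",np.hstack([a,b]))
E
```

```text
t: 4.55
tool_pos: [0.5445, 0.1331, 0.0162]
tcp_rot: [[-0.994, -0.107, 0.0], [-0.107, 0.994, 0.0], [-0.0, 0.0, -1.0]]
force: [0.2, 0.3, 0.1]
finger_gap: 0.0849
grasp_force: 0.0
t: 5.15
tool_pos: [0.5464, 0.1333, 0.001]
tcp_rot: [[-0.994, -0.107, -0.0], [-0.107, 0.994, 0.0], [0.0, 0.0, -1.0]]
force: [-0.6, -1.0, 0.5]
finger_gap: 0.0853
grasp_force: 0.0
```

View pics/w4.png

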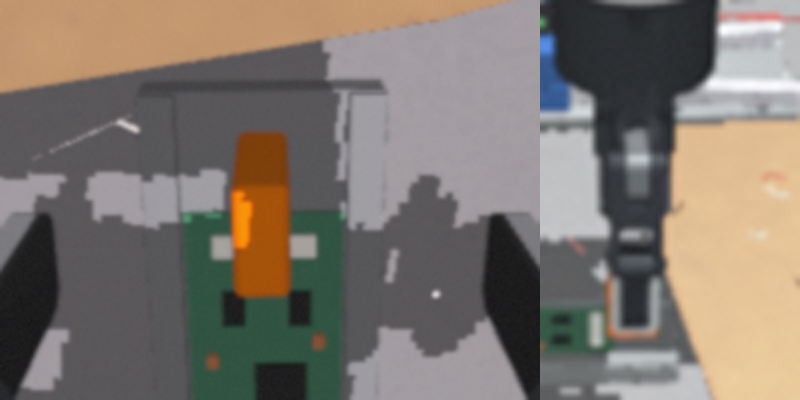

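The fingers are open at wrist-crop (45,215) and (495,215), straddling the tab at (260,240). The tips are still roughly 25 mm higher than the reported TCP. I'll go 7 mm lower and close.

```bash
python3 -m creep '[[[0,0,3],[0,0,0]],[[-1,0,7],[0,0,0]],[[-1,0,7],[0,0,0]],[[-1,0,7],[0,0,0]]]'
python3 -m creep '[[[0,0,0],[0,0,0]],[[0,0,0],[0,0,0]],[[0,0,0],[0,0,0]],[[0,0,0],[0,0,0]],[[0,0,0],[0,0,0]],[[0,0,0],[0,0,0]],[[0,0,0],[0,0,0]],[[0,0,0],[0,0,0]]]' 0 60
```

```text
t: 5.65
tool_pos: [0.5473, 0.1334, -0.0061]
tcp_rot: [[-0.994, -0.107, -0.001], [-0.107, 0.994, -0.0], [0.001, 0.0, -1.0]]
force: [-0.1, -0.0, -0.4]
finger_gap: 0.0852
grasp_force: 0.0
t: 6.45
tool_pos: [0.5477, 0.1335, -0.0055]
tcp_rot: [[-0.994, -0.107, 0.001], [-0.107, 0.994, 0.0], [-0.001, 0.0, -1.0]]
force: [0.3, 0.0, 0.7]
finger_gap: 0.0105
grasp_force: 61.9
```

Gripped, with a 10.5 mm gap at 62 N. I'll lift, then carry it to above the mouth.

```bash
python3 -m creep '[[[0,0,-5],[0,0,0]],[[0,0,-20],[0,0,0]],[[0,0,-40],[0,0,0]],[[0,0,-60],[0,0,0]],[[0,0,-75],[0,0,0]],[[0,0,-80],[0,0,0]],[[0,0,-80],[0,0,0]]]'
python3 -m creep '[[[6,-18,0],[0,0,0]],[[18,-55,0],[0,0,0]],[[32,-98,0],[0,0,0]],[[46,-141,0],[0,0,-0.005]],[[60,-184,0],[0,0,-0.01]],[[74,-227,0],[0,0,-0.015]],[[87,-267,0],[0,0,-0.018]],[[95,-291,0],[0,0,-0.018]]]'
python3 -m creep '[[[0,0,0],[0,0,0]],[[0,0,0],[0,0,0]],[[0,0,0],[0,0,0]],[[0,0,0],[0,0,0]]]'
python3 - <<'E'
from h import *
f=grab_frame("top");g=grab_frame("wrist")
a=cv2.resize(f["color"][120:240,275:375][:,:,::-1],(500,600),interpolation=cv2.INTER_CUBIC)
b=cv2.resize(g["color"][130:384,130:382][:,:,::-1],None,fx=2.0,fy=2.0,interpolation=cv2.INTER_CUBIC)[:,:300*2]
o=np.zeros((600,800,3),np.uint8);o[:,:380]=a[:,20:400];o[:420,380:]=cv2.resize(g["color"][100:384,115:399][:,:,::-1],(420,420),interpolation=cv2.INTER_CUBIC)
cv2.imwrite("pics/p5.png",o)
E
```

```text
t: 7.15
tool_pos: [0.5481, 0.1335, 0.0754]
tcp_rot: [[-0.994, -0.107, 0.002], [-0.107, 0.994, 0.0], [-0.002, 0.0, -1.0]]
force: [-0.3, -0.4, -1.5]
finger_gap: 0.0106
grasp_force: 61.6
t: 7.95
tool_pos: [0.4823, -0.1685, 0.0728]
tcp_rot: [[-0.992, -0.122, -0.003], [-0.122, 0.992, 0.0], [0.002, 0.0, -1.0]]
force: [0.2, -0.7, -0.5]
finger_gap: 0.0105
grasp_force: 61.5
t: 8.35
tool_pos: [0.4842, -0.1648, 0.0738]
tcp_rot: [[-0.992, -0.127, -0.001], [-0.127, 0.992, 0.001], [0.001, 0.001, -1.0]]
force: [0.7, 0.8, -0.8]
finger_gap: 0.0105
grasp_force: 61.5
```

View pics/p5.png

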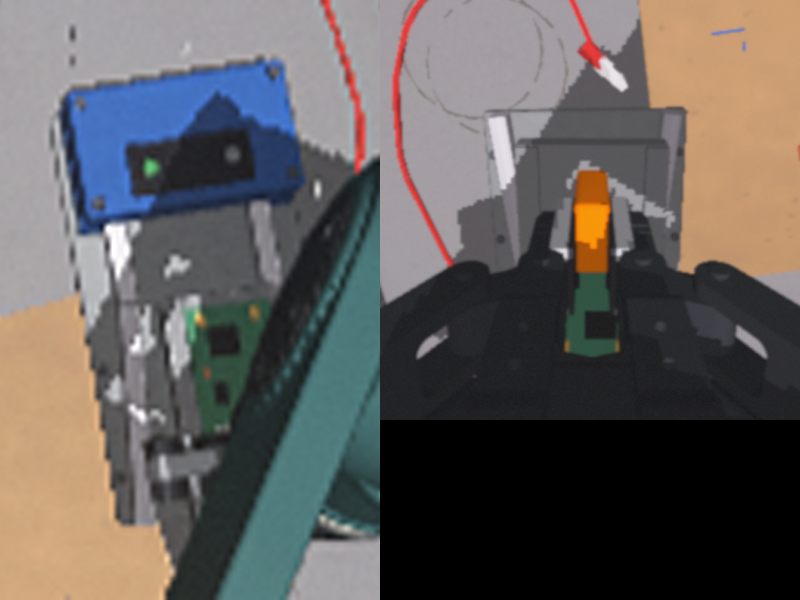

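The wrist view shows the plate's tail edge from (487,110) to (686,108) with the carrier tail at (517–672,142) inside it. The carrier is level, and the plate's mid line is about 2 mm to tool −y. I'll shift and lower.

```bash
python3 -m creep '[[[0,-2,5],[0,0,0]],[[0,-2,18],[0,0,0]],[[0,-2,31],[0,0,0]],[[0,-2,42],[0,0,0]],[[0,-2,50],[0,0,0]],[[0,-2,50],[0,0,0]],[[0,-2,50],[0,0,0]],[[0,-2,50],[0,0,0]]]'
python3 -m creep '[[[0,0,3],[0,0,0]],[[0,0,6],[0,0,0]],[[0,0,9],[0,0,0]],[[0,0,12],[0,0,0]],[[0,0,12],[0,0,0]],[[0,0,12],[0,0,0]]]'
python3 - <<'E'
from h import *
g=grab_frame("wrist");s=read_state();print(s["tool_pos"],s["force"])
cv2.imwrite("pics/p6.png",cv2.resize(g["color"][100:310,130:390][:,:,::-1],(780,600),interpolation=cv2.INTER_CUBIC))
E
```

```text
t: 9.25
tool_pos: [0.485, -0.1683, 0.0249]
tcp_rot: [[-0.992, -0.125, 0.001], [-0.125, 0.992, -0.001], [-0.001, -0.001, -1.0]]
force: [-0.7, -0.5, -0.7]
finger_gap: 0.0102
grasp_force: 61.5
t: 9.85
tool_pos: [0.4843, -0.168, 0.0121]
tcp_rot: [[-0.992, -0.125, -0.0], [-0.125, 0.992, 0.0], [0.0, 0.0, -1.0]]
force: [-0.1, -0.6, -1.2]
finger_gap: 0.0105
grasp_force: 61.5
[ 0.48443271 -0.16804961  0.01217105] [-1.14027073  0.5957183  -1.48263132]
```

View pics/p6.png

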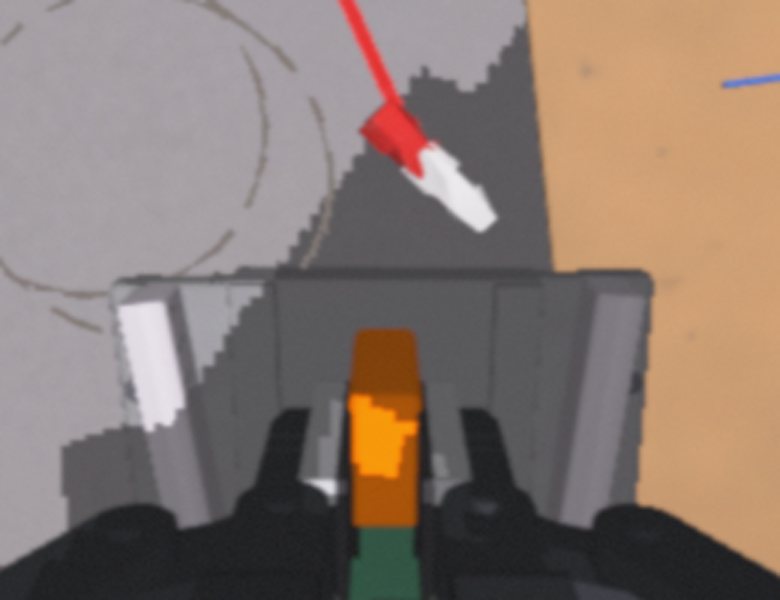

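The carrier's edges at (232,290) and (545,285) lie between the rails' inner faces at about x=172 and 597. They are parallel and about 1 mm to the right of centre. I'll lower it onto the bed.

```bash
python3 -m creep '[[[0,-1,1],[0,0,0]],[[0,-1,2],[0,0,0]],[[0,-1,3],[0,0,0]],[[0,-1,4],[0,0,0]],[[0,-1,4.5],[0,0,0]],[[0,-1,4.5],[0,0,0]],[[0,-1,4.5],[0,0,0]]]'
python3 -m creep '[[[0,0,0.5],[0,0,0]],[[0,0,1],[0,0,0]],[[0,0,1],[0,0,0]],[[0,0,1],[0,0,0]]]'
```

```text
t: 10.6
tool_pos: [0.4845, -0.169, 0.0077]
tcp_rot: [[-0.992, -0.125, 0.0], [-0.125, 0.992, 0.0], [-0.0, 0.0, -1.0]]
force: [0.4, -0.5, -1.4]
finger_gap: 0.0105
grasp_force: 61.5
t: 11.0
tool_pos: [0.4845, -0.169, 0.0067]
tcp_rot: [[-0.992, -0.125, 0.0], [-0.125, 0.992, 0.0], [-0.0, 0.0, -1.0]]
force: [0.0, -0.6, -0.4]
finger_gap: 0.0103
grasp_force: 61.5
```

```bash
python3 -m creep '[[[0,0,0.5],[0,0,0]],[[0,0,0.5],[0,0,0]],[[0,0,0.5],[0,0,0]]]'
python3 -m creep '[[[0,0,0.5],[0,0,0]],[[0,0,0.5],[0,0,0]],[[0,0,0.5],[0,0,0]]]'; python3 -c "
from h import *
print([np.round(read_state()[k],2) for k in('force','ft_torque')])"
```

```text
t: 11.3
tool_pos: [0.4845, -0.169, 0.0062]
tcp_rot: [[-0.992, -0.125, 0.0], [-0.125, 0.992, 0.0], [-0.0, 0.0, -1.0]]
force: [0.5, -0.2, -1.9]
finger_gap: 0.0106
grasp_force: 61.5
t: 11.6
tool_pos: [0.4847, -0.1691, 0.006]
tcp_rot: [[-0.992, -0.125, 0.001], [-0.125, 0.992, -0.0], [-0.0, -0.0, -1.0]]
force: [0.4, 1.4, 0.7]
finger_gap: 0.0104
grasp_force: 61.8
[array([0.41, 1.36, 0.65]), array([ 0.03,  0.02, -0.01])]
```

```bash
python3 -m creep '[[[-3,0,0],[0,0,0]],[[-7,0,0],[0,0,0]],[[-12,0,0],[0,0,0]],[[-17,0,0],[0,0,0]],[[-22,0,0],[0,0,0]],[[-26,0,0],[0,0,0]],[[-28,0,0],[0,0,0]],[[-28,0,0],[0,0,0]]]'
python3 -m creep '[[[0,0,0],[0,0,0]],[[0,0,0],[0,0,0]]]'; python3 -c "
from h import *
print([np.round(read_state()[k],2) for k in('force','ft_torque')])"
```

```text
t: 12.4
tool_pos: [0.5131, -0.1648, 0.006]
tcp_rot: [[-0.992, -0.126, 0.001], [-0.126, 0.992, 0.001], [-0.001, 0.001, -1.0]]
force: [-2.2, 5.2, 4.4]
finger_gap: 0.0103
grasp_force: 62.4
t: 12.6
tool_pos: [0.5131, -0.1649, 0.006]
tcp_rot: [[-0.992, -0.125, 0.002], [-0.125, 0.992, 0.001], [-0.002, 0.001, -1.0]]
force: [-0.3, 5.4, 4.8]
finger_gap: 0.0106
grasp_force: 62.4
[array([-0.34,  5.39,  4.81]), array([0.86, 0.18, 0.34])]
```

```bash
python3 -m creep '[[[0,0.5,-0.2],[0,0,-0.005]],[[0,1,-0.4],[0,0,-0.01]],[[0,1,-0.4],[0,0,-0.01]],[[0,1,-0.4],[0,0,-0.01]]]'; python3 -c "
from h import *
print([np.round(read_state()[k],2) for k in('force','ft_torque')])"
```

```text
t: 13.0
tool_pos: [0.5123, -0.1652, 0.006]
tcp_rot: [[-0.991, -0.134, 0.0], [-0.134, 0.991, -0.001], [-0.0, -0.001, -1.0]]
force: [0.9, 0.9, 1.0]
finger_gap: 0.0104
grasp_force: 61.9
[array([0.89, 0.93, 1.01]), array([ 0.13, -0.1 ,  0.1 ])]
```

```bash
python3 -m creep '[[[-3,0,0],[0,0,0]],[[-7,0,0],[0,0,0]],[[-11,0,0],[0,0,0]],[[-15,0,0],[0,0,0]],[[-18,0,0],[0,0,0]],[[-20,0,0],[0,0,0]],[[-20,0,0],[0,0,0]],[[-20,0,0],[0,0,0]]]'; python3 -c "
from h import *
print([np.round(read_state()[k],2) for k in('force','ft_torque')])"
```

```text
t: 13.8
tool_pos: [0.5321, -0.1618, 0.006]
tcp_rot: [[-0.991, -0.135, 0.0], [-0.135, 0.991, 0.0], [-0.0, 0.0, -1.0]]
force: [1.0, 0.4, 0.8]
finger_gap: 0.01
grasp_force: 61.7
[array([0.96, 0.44, 0.84]), array([-0.02, -0.04, -0.02])]
```

```bash
for i in 1; do python3 -m creep '[[[-2,0,0],[0,0,0]],[[-4,0,0],[0,0,0]],[[-6,0,0],[0,0,0]],[[-8,0,0],[0,0,0]],[[-9,0,0],[0,0,0]],[[-10,0,0],[0,0,0]]]'; done
python3 -m creep '[[[-1,0,0],[0,0,0]],[[-2,0,0],[0,0,0]],[[-3,0,0],[0,0,0]],[[-4,0,0],[0,0,0]],[[-5,0,0],[0,0,0]],[[-6,0,0],[0,0,0]]]'
python3 -m creep '[[[-1,0,0],[0,0,0]],[[-2,0,0],[0,0,0]],[[-3,0,0],[0,0,0]],[[-4,0,0],[0,0,0]]]'; python3 -c "
from h import *
print([np.round(read_state()[k],2) for k in('force','ft_torque')])"
```

```text
t: 14.4
tool_pos: [0.5419, -0.1604, 0.006]
tcp_rot: [[-0.991, -0.135, -0.0], [-0.135, 0.991, 0.0], [0.0, 0.0, -1.0]]
force: [-1.3, 0.3, -0.1]
finger_gap: 0.0105
grasp_force: 61.7
t: 15.0
tool_pos: [0.5479, -0.1596, 0.006]
tcp_rot: [[-0.991, -0.135, -0.0], [-0.135, 0.991, 0.0], [0.0, 0.0, -1.0]]
force: [-0.7, 0.4, -0.3]
finger_gap: 0.0102
grasp_force: 61.7
t: 15.4
tool_pos: [0.5511, -0.1592, 0.0061]
tcp_rot: [[-0.991, -0.135, -0.002], [-0.135, 0.991, -0.0], [0.002, 0.0, -1.0]]
force: [-3.0, -0.5, 0.2]
finger_gap: 0.0102
grasp_force: 61.8
[array([-3.02, -0.51,  0.25]), array([-0.12,  0.42,  0.04])]
```

```bash
python3 -m creep '[[[-1,0,0],[0,0,0]],[[-2,0,0],[0,0,0]],[[-3,0,0],[0,0,0]],[[-4,0,0],[0,0,0]]]'
python3 -m creep '[[[-1,0,0],[0,0,0]],[[-2,0,0],[0,0,0]],[[-3,0,0],[0,0,0]],[[-4,0,0],[0,0,0]]]'; python3 -c "
from h import *
print([np.round(read_state()[k],2) for k in('force','ft_torque')])"
```

```text
t: 15.8
tool_pos: [0.5559, -0.1586, 0.006]
tcp_rot: [[-0.991, -0.135, 0.0], [-0.135, 0.991, 0.0], [-0.0, 0.0, -1.0]]
force: [-2.0, -0.5, -0.7]
finger_gap: 0.0105
grasp_force: 61.7
t: 16.2
tool_pos: [0.5598, -0.158, 0.006]
tcp_rot: [[-0.991, -0.135, -0.0], [-0.135, 0.991, 0.0], [0.0, 0.0, -1.0]]
force: [-2.4, 0.5, -0.8]
finger_gap: 0.0102
grasp_force: 61.7
[array([-2.45,  0.46, -0.76]), array([-0.06,  0.29, -0.04])]
```

```bash
cat > chk.py <<'E'
from h import *
import sys
s=read_state();R=np.array(s["tcp_rot"]);F=R.T@s["force"];print("push",F.round(2));sys.exit(F[0]>4.3)
E
python3 -m creep '[[[-0.5,0,0],[0,0,0]],[[-1,0,0],[0,0,0]],[[-1.5,0,0],[0,0,0]],[[-1.5,0,0],[0,0,0]]]' | grep pos && python3 chk.py &&
python3 -m creep '[[[-0.5,0,0],[0,0,0]],[[-1,0,0],[0,0,0]],[[-1.5,0,0],[0,0,0]],[[-1.5,0,0],[0,0,0]]]' | grep pos && python3 chk.py &&
python3 -m creep '[[[-0.5,0,0],[0,0,0]],[[-1,0,0],[0,0,0]],[[-1.5,0,0],[0,0,0]],[[-1.5,0,0],[0,0,0]]]' | grep pos && python3 chk.py &&
python3 -m creep '[[[-0.5,0,0],[0,0,0]],[[-1,0,0],[0,0,0]],[[-1.5,0,0],[0,0,0]],[[-1.5,0,0],[0,0,0]]]' | grep pos && python3 chk.py &&
python3 -m creep '[[[-0.5,0,0],[0,0,0]],[[-1,0,0],[0,0,0]],[[-1.5,0,0],[0,0,0]],[[-1.5,0,0],[0,0,0]]]' | grep pos && python3 chk.py &&
python3 -m creep '[[[-0.5,0,0],[0,0,0]],[[-1,0,0],[0,0,0]],[[-1.5,0,0],[0,0,0]],[[-1.5,0,0],[0,0,0]]]' | grep pos && python3 chk.py
```

```text
tool_pos: [0.5614, -0.1578, 0.0061]
push [ 0.15 -0.83  1.86]False
```

```bash
sed -i 's/sys.exit(F\[0\]>4.3)/sys.exit(int(F[0]>4.3))/' chk.py
python3 -m creep '[[[-0.5,0,0],[0,0,0]],[[-1,0,0],[0,0,0]],[[-1.5,0,0],[0,0,0]],[[-1.5,0,0],[0,0,0]]]' | grep pos && python3 chk.py &&
python3 -m creep '[[[-0.5,0,0],[0,0,0]],[[-1,0,0],[0,0,0]],[[-1.5,0,0],[0,0,0]],[[-1.5,0,0],[0,0,0]]]' | grep pos && python3 chk.py &&
python3 -m creep '[[[-0.5,0,0],[0,0,0]],[[-1,0,0],[0,0,0]],[[-1.5,0,0],[0,0,0]],[[-1.5,0,0],[0,0,0]]]' | grep pos && python3 chk.py &&
python3 -m creep '[[[-0.5,0,0],[0,0,0]],[[-1,0,0],[0,0,0]],[[-1.5,0,0],[0,0,0]],[[-1.5,0,0],[0,0,0]]]' | grep pos && python3 chk.py &&
python3 -m creep '[[[-0.5,0,0],[0,0,0]],[[-1,0,0],[0,0,0]],[[-1.5,0,0],[0,0,0]],[[-1.5,0,0],[0,0,0]]]' | grep pos && python3 chk.py
```

```text
tool_pos: [0.5628, -0.1576, 0.006]
push [ 1.4  -0.57  1.58]
tool_pos: [0.5644, -0.1574, 0.0061]
push [ 1.29 -0.48  0.89]
tool_pos: [0.5658, -0.1572, 0.0061]
push [ 1.57 -0.5   1.59]
tool_pos: [0.5673, -0.157, 0.0061]
push [1.02 0.15 1.3 ]
tool_pos: [0.5688, -0.1568, 0.0061]
push [0.8  0.25 1.45]
```

```bash

python3 -m creep '[[[-0.5,0,0],[0,0,0]],[[-1,0,0],[0,0,0]],[[-1.5,0,0],[0,0,0]],[[-1.5,0,0],[0,0,0]]]' | grep pos && python3 chk.py &&
python3 -m creep '[[[-0.5,0,0],[0,0,0]],[[-1,0,0],[0,0,0]],[[-1.5,0,0],[0,0,0]],[[-1.5,0,0],[0,0,0]]]' | grep pos && python3 chk.py &&
python3 -m creep '[[[-0.5,0,0],[0,0,0]],[[-1,0,0],[0,0,0]],[[-1.5,0,0],[0,0,0]],[[-1.5,0,0],[0,0,0]]]' | grep pos && python3 chk.py &&
python3 -m creep '[[[-0.5,0,0],[0,0,0]],[[-1,0,0],[0,0,0]],[[-1.5,0,0],[0,0,0]],[[-1.5,0,0],[0,0,0]]]' | grep pos && python3 chk.py &&
python3 -m creep '[[[-0.5,0,0],[0,0,0]],[[-1,0,0],[0,0,0]],[[-1.5,0,0],[0,0,0]],[[-1.5,0,0],[0,0,0]]]' | grep pos && python3 chk.py &&
python3 -m creep '[[[-0.5,0,0],[0,0,0]],[[-1,0,0],[0,0,0]],[[-1.5,0,0],[0,0,0]],[[-1.5,0,0],[0,0,0]]]' | grep pos && python3 chk.py &&
python3 -m creep '[[[-0.5,0,0],[0,0,0]],[[-1,0,0],[0,0,0]],[[-1.5,0,0],[0,0,0]],[[-1.5,0,0],[0,0,0]]]' | grep pos && python3 chk.py
```

```text
tool_pos: [0.5703, -0.1566, 0.0061]
push [ 0.76 -0.51  2.6 ]
tool_pos: [0.5718, -0.1564, 0.0061]
push [ 1.03 -0.46  1.63]
tool_pos: [0.5733, -0.1562, 0.0061]
push [ 1.13 -0.38  2.45]
tool_pos: [0.5747, -0.156, 0.0061]
push [0.14 0.28 0.69]
tool_pos: [0.5762, -0.1558, 0.0061]
push [0.4  0.02 1.51]
tool_pos: [0.5777, -0.1556, 0.0061]
push [0.35 0.47 2.09]
tool_pos: [0.5792, -0.1554, 0.0061]
push [ 1.56 -0.06  2.95]
```

```bash

python3 -m creep '[[[-0.5,0,0],[0,0,0]],[[-1,0,0],[0,0,0]],[[-1.5,0,0],[0,0,0]],[[-1.5,0,0],[0,0,0]]]' | grep pos && python3 chk.py &&
python3 -m creep '[[[-0.5,0,0],[0,0,0]],[[-1,0,0],[0,0,0]],[[-1.5,0,0],[0,0,0]],[[-1.5,0,0],[0,0,0]]]' | grep pos && python3 chk.py &&
python3 -m creep '[[[-0.5,0,0],[0,0,0]],[[-1,0,0],[0,0,0]],[[-1.5,0,0],[0,0,0]],[[-1.5,0,0],[0,0,0]]]' | grep pos && python3 chk.py &&
python3 -m creep '[[[-0.5,0,0],[0,0,0]],[[-1,0,0],[0,0,0]],[[-1.5,0,0],[0,0,0]],[[-1.5,0,0],[0,0,0]]]' | grep pos && python3 chk.py &&
python3 -m creep '[[[-0.5,0,0],[0,0,0]],[[-1,0,0],[0,0,0]],[[-1.5,0,0],[0,0,0]],[[-1.5,0,0],[0,0,0]]]' | grep pos && python3 chk.py
```

```text
tool_pos: [0.5795, -0.1555, 0.0061]
push [ 5.27  0.94 -1.75]
```

The stop is found, at a push of 5.3 N. I'll build up the pressure.

```bash

python3 -m creep '[[[-0.3,0,0],[0,0,0]],[[-0.6,0,0],[0,0,0]],[[-0.6,0,0],[0,0,0]],[[-0.6,0,0],[0,0,0]]]' | grep pos ; python3 chk.py
python3 -m creep '[[[-0.3,0,0],[0,0,0]],[[-0.3,0,0],[0,0,0]],[[-0.3,0,0],[0,0,0]]]' | grep pos ; python3 chk.py
```

```text
tool_pos: [0.5795, -0.1555, 0.0061]
push [ 6.45  0.96 -1.14]
tool_pos: [0.5795, -0.1555, 0.0062]
push [ 8.12  0.88 -1.79]
```

```bash

python3 -m creep '[[[-0.3,0,0],[0,0,0]],[[-0.5,0,0],[0,0,0]],[[-0.5,0,0],[0,0,0]]]' | grep pos ; python3 chk.py
python3 -m creep '[[[-0.2,0,0],[0,0,0]],[[-0.2,0,0],[0,0,0]]]' | grep pos ; python3 chk.py
```

```text
tool_pos: [0.5795, -0.1555, 0.0062]
push [ 9.33 -0.22 -2.64]
tool_pos: [0.5795, -0.1555, 0.0062]
push [ 8.57 -0.01 -3.53]
```

```bash

python3 -m creep '[[[0,0,0],[0,0,0]],[[0,0,0],[0,0,0]]]' | grep pos ; python3 chk.py
```

```text
tool_pos: [0.5795, -0.1555, 0.0061]
push [ 9.16  0.67 -2.91]
```

```bash

python3 -m creep '[[[-0.2,0,0],[0,0,0]],[[-0.4,0,0],[0,0,0]],[[-0.4,0,0],[0,0,0]]]' | grep pos ; python3 chk.py
python3 -m creep '[[[0,0,0],[0,0,0]],[[0,0,0],[0,0,0]],[[0,0,0],[0,0,0]]]' | grep pos ; python3 chk.py
python3 -m creep '[[[0,0,0],[0,0,0]],[[0,0,0],[0,0,0]],[[0,0,0],[0,0,0]]]' ; python3 chk.py
```

```text
tool_pos: [0.5795, -0.1556, 0.0062]
push [11.32 -0.03 -3.74]
tool_pos: [0.5795, -0.1555, 0.0062]
push [10.68  0.21 -3.16]
t: 24.1
tool_pos: [0.5795, -0.1555, 0.0062]
tcp_rot: [[-0.991, -0.135, -0.007], [-0.135, 0.991, -0.001], [0.007, 0.0, -1.0]]
force: [-11.4, -1.6, 3.2]
finger_gap: 0.0108
grasp_force: 62.2
push [11.51 -0.08 -3.09]
```

```bash

python3 -m creep '[[[0.8,0,-0.1],[0,0,0]],[[1.6,0,-0.2],[0,0,0]],[[2.3,0,-0.3],[0,0,0]],[[2.3,0,-0.3],[0,0,0]],[[2.3,0,-0.3],[0,0,0]]]' | grep pos ; python3 chk.py
python3 -m creep '[[[0,0,0],[0,0,0]],[[0,0,0],[0,0,0]],[[0,0,0],[0,0,0]],[[0,0,0],[0,0,0]],[[0,0,0],[0,0,0]]]' 0.35 20; python3 chk.py
```

```text
tool_pos: [0.5796, -0.1554, 0.0062]
push [ 5.96 -0.99  0.2 ]
t: 25.1
tool_pos: [0.5807, -0.1553, 0.0067]
tcp_rot: [[-0.991, -0.135, 0.001], [-0.135, 0.991, -0.0], [-0.001, -0.0, -1.0]]
force: [0.1, -0.6, 0.5]
finger_gap: 0.0299
grasp_force: 0.0
push [-0.04 -0.57 -0.48]
```

Released. I'll rise straight up and take a last look.

```bash

python3 -m creep '[[[0,0,-8],[0,0,0]],[[0,0,-25],[0,0,0]],[[0,0,-50],[0,0,0]],[[0,0,-80],[0,0,0]],[[0,0,-110],[0,0,0]],[[0,0,-130],[0,0,0]],[[0,0,-130],[0,0,0]],[[0,0,-130],[0,0,0]]]'
python3 -m creep '[[[40,0,0],[0,0,0]],[[80,0,0],[0,0,0]],[[110,0,0],[0,0,0]],[[120,0,0],[0,0,0]],[[120,0,0],[0,0,0]],[[120,0,0],[0,0,0]]]'
python3 - <<'E'
from h import *
g=grab_frame("wrist");f=grab_frame("side")
a=cv2.resize(g["color"][:,:,::-1],(520,390));b=cv2.resize(f["color"][150:210,190:315][:,:,::-1],(520,250),interpolation=cv2.INTER_CUBIC)[:200]
cv2.imwrite("pics/end.png",np.vstack([a,b]))
E
```

```text
t: 25.9
tool_pos: [0.5803, -0.1553, 0.1366]
tcp_rot: [[-0.991, -0.135, 0.001], [-0.135, 0.991, -0.0], [-0.001, -0.0, -1.0]]
force: [0.2, -0.5, -0.0]
finger_gap: 0.0301
grasp_force: 0.0
t: 26.5
tool_pos: [0.4618, -0.1713, 0.1357]
tcp_rot: [[-0.991, -0.135, -0.0], [-0.135, 0.991, 0.001], [0.0, 0.001, -1.0]]
force: [0.6, -0.3, -0.4]
finger_gap: 0.0298
grasp_force: 0.0
```

View pics/end.png

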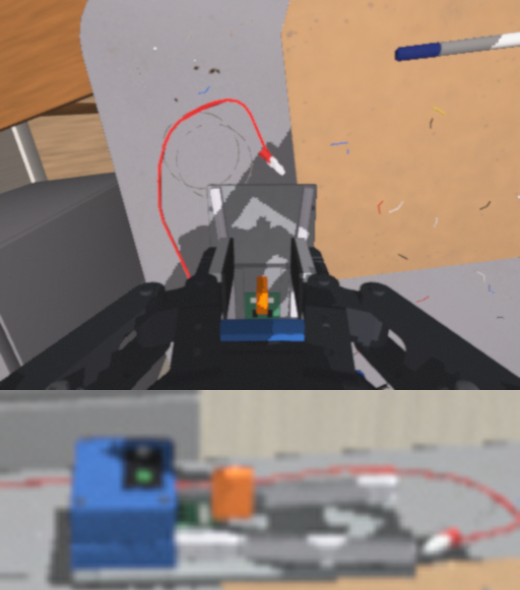

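The carrier lies straight and flat under the bridge, with its tab at (262,295) in the wrist view and (233,492) in the side view. The gripper is clear of it, so I'll hand the job in.

```bash
python3 -c "
from rig import *
print(close_job())"
```

```text
the job is handed in; nothing more can be done
None
```

The carrier is home against the stop: I pressed it at about 10 N for 0.8 s, released it flat under the bridge, and handed the job in at about 27 s (no verdict was shown).

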